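# Cure the cameo on a plaque with a hand lamp and lay the plaque out

### The job

Pick up the curing lamp by its handle and hold it steady for two seconds with its lens square to the cameo of the plaque with the round cameo (leaning on one of the two sloping rests), centred on the cameo and 4 to 5 cm away, without touching the plaque with the lamp. Then lay the lamp back in both forks of its rest, lens down, and after that lay the plaque flat, cameo up, in the middle of the round cork trivet. Set both down gently without dropping them, and leave everything else where it is.

Things in the scene. Friction and masses are not known exactly. Their poses are not given: they have to be found in the camera images.
- lamp: grey curing lamp: square handle 24 x 24 mm, x -85 to +67 mm, z 0 to 24; at its +x end a round head 46 mm across (axis at x = 90 mm, z -14 to 26). Origin: underside of the handle at the place to grip, midway between the forks when in the rest; centre of mass 10 mm headwards. x: along the handle to the head; z: up as it lies; light leaves along -z. 170 g
- lens (a point): centre of the lamp's round lens, on the lower face of the head, at (90, 0, -14) mm in the lamp's frame; axes as the lamp's
- lamp_rest: fixed aluminium lamp rest, base 160 x 70 mm: two U-forks at x = -38 and +38 mm, 8 mm thick, slot 38 mm wide, cheeks 8 mm thick, slot floor 45 mm and cheek tops 62 mm above the table, 68 mm free between forks. Origin: centre of underside, on the table; x along the lying lamp, z up. The lamp's origin lies 45 mm above this one
- round_plaque: plywood plaque 84 x 50 x 14 mm (x, y, z) with a round white cameo 34 mm across, 4 mm high. Leans on a black rest sloping 32 degrees from level, facing roughly to the robot's left. Origin: centre of underside, 62 mm up at the start; z: normal of its face, x: up the slope. 45 g. Grip across the 50 mm width: the rest beneath is 34 mm wide, with a lip 12 mm high at the lower end
- cameo (a point): top centre of the round cameo, at (16, 0, 18) mm in the round plaque's frame; axes as the plaque's
- round_rest: fixed black sloping rest under the round plaque, base plate 105 x 70 x 8 mm, sloping board 34 mm wide; origin: centre of its underside on the table, z up, the board rises to +x
- bar_plaque: the other plaque, same size and wood, but with a narrow white bar, 66 x 10 mm, instead of the round cameo; leans on a rest like the first one's. To be left alone
- trivet: fixed round cork trivet, 150 mm across, 10 mm thick; origin: centre of its underside on the table
- sponge: grey sanding sponge, 65 x 45 x 25 mm; origin: centre of its underside; to be left alone
- open_jar: open glass jar, 70 mm wide, 95 mm tall; origin: centre of its underside; to be left alone
- paint_bottle: small black paint bottle, 48 mm wide, 120 mm tall; origin: centre of its underside; to be left alone
- lidded_jar: glass jar with a steel lid, 68 mm wide, 100 mm tall; origin: centre of its underside; to be left alone
- glass_bottle: tall clear glass bottle with a black cap, 68 mm wide, 230 mm tall; origin: centre of its underside; to be left alone
- brush_cup: terracotta-coloured cup, 70 mm wide, 85 mm tall, brushes in it up to 175 mm; origin: centre of its underside; to be left alone
- brush: paint brush lying down, 190 mm long; origin: centre of its underside; to be left alone
Not all that is in view belongs to the job. What is shaped like the round_plaque but pink is not meant. There is more than one size of the lamp; the one meant has the size given above.

How it is judged (in metres and radians):
On the way, in this order (a step that is already met when the one before it is completed fails the run):
1. the lamp is held in the fingers, clear of its rest (contact force between the fingers and lamp above 1 N and z of lamp in the frame of lamp_rest above 0.09 m), for 0.2 s.
2. the held lamp aims steadily at the round cameo: lens 33 to 57 mm from it, cameo within 12 mm of the lens axis, square within 0.2 rad, slower than 20 mm/s and 0.2 rad/s, for 1.6 s (contact force between the fingers and lamp above 1 N and z of cameo in the frame of lens between -0.057 and -0.033 m and x of cameo in the frame of lens between -0.012 and 0.012 m and y of cameo in the frame of lens between -0.012 and 0.012 m and angle between the z axis of lamp and the z axis of round_plaque, either way round below 0.2 rad and z of lens in the frame of round_plaque above 0.03 m and linear speed of lamp below 0.02 m/s and angular speed of lamp below 0.2 rad/s), for 1.6 s.
3. the lamp lies in both forks of its rest, lens down, released (x of lamp in the frame of lamp_rest between -0.023 and 0.023 m and y of lamp in the frame of lamp_rest between -0.012 and 0.012 m and z of lamp in the frame of lamp_rest between 0.038 and 0.051 m and angle between the z axis of lamp and the z axis of lamp_rest, either way round below 0.12 rad and linear speed of lamp below 0.03 m/s and contact force between the fingers and lamp below 0.1 N), for 0.2 s.
4. the round plaque lies flat, cameo up, released, in the middle of the trivet (horizontal distance between round_plaque and trivet below 0.025 m and angle between round_plaque's own z axis and vertical below 0.1 rad and z of round_plaque in the frame of trivet between 0.005 and 0.015 m and linear speed of round_plaque below 0.03 m/s and contact force between the fingers and round_plaque below 0.1 N), for 0.2 s.
At the end, for the whole second after the job is handed in: The round plaque lies at rest and released, flat (within 0.1 rad) and cameo up on the cork trivet, its centre within 25 mm of the trivet's; the lamp lies at rest and released in both forks of its rest, lens down, within 23 mm along and 12 mm across the rest's centre (all of step 3 and all of step 4); the robot touches nothing.
It fails at once if the lamp touches the round plaque (contact force between lamp and round_plaque above 0.3 N).
It fails at once if the lamp or the round plaque is dropped (falls free faster than 0.6 m/s) ((contact force between the fingers and lamp below 0.05 N and linear speed of lamp above 0.6 m/s) or (contact force between the fingers and round_plaque below 0.05 N and linear speed of round_plaque above 0.6 m/s)).
It fails at once if the bar plaque is moved more than 15 mm (distance of bar_plaque from where it was at the start of the episode above 0.015 m).
It fails at once if a bystander is moved more than 30 mm (distance of any of sponge, open_jar, paint_bottle, lidded_jar, glass_bottle, brush_cup, brush from where it was at the start of the episode above 0.03 m).
It also fails if it takes over 64 s, if anything falls off the work surface, if the arm or the gripper's body presses on something with over 40 N, if the wrist force passes 120 N, or if a joint passes its speed limit or range.

### The arm

A 6-joint arm with a two-finger parallel gripper is mounted at the origin on the work surface. World frame = base frame: x ahead of the robot, y to its left, z up, the work surface at z = 0. Lengths are in mm, angles in rad, forces in N, time in s.
With the tool pointing down it reaches from about 350 to 875 mm from the base axis. Payload 4.2 kg.
Tool frame: the origin (TCP) lies between the finger pads; the fingertips stand 14 mm ahead of it and the grasp point (between the pads) lies 5 mm behind it (tip_reach is the distance from the TCP to the fingertips, in mm); z points along the fingers, y is the line along which they close (so a half turn about z gives the same grasp; the last joint's range is limited). The gripper opens to 87 mm and grips with 3 to 60 N. Pads are 19 mm wide; open, the fingers measure 117 mm over their backs; the gripper's body (75 mm by 190 mm) begins 51 mm behind the grasp point.
Start: joints at [-0.877, 0.385, 0.008, 0, -1.194, -0.259], TCP at [263.28, -566.818, 236.55] pointing down, gripper open.
Joint ranges: [-3.14, 3.14], [-1.21, 2.06], [-1.07, 1.41], [-3.16, 2.05], [-2.99, -0.16], [-3.1, 3.1]. Speed limits (rad/s): [2.79, 2.79, 3.14, 3.14, 3.14, 3.14].

### API

Orientations are given as [roll, pitch, yaw] about the fixed x, y, z axes, in that order (R = Rz(yaw) Ry(pitch) Rx(roll)).
In Python, from cell import read_state, get_image, camera_info, close_job, tip_reach gives the robot as it stands.
- The arm moves only by the tool play_rows, never from a script. Its argument "deltas" is a list that holds one entry, the list of rows, each a list of 5 numbers: the shift along the tool's x, y, z in cm, then the turn about the tool's z in rad, then the finger opening in cm, from 0 to 8.7. In form: [[[x, y, z, spin, grip], ...]]. A call has 1 to 5 rows; each row is the pose to reach, as a shift and turn from the pose commanded when the call began, along the tool's axes at that moment; what a row does not reach only later rows make up. A row lasts 1/12 s, in which the tool goes at most 41.7 mm and 7.16 degrees, less where a joint would pass 70% of its speed; a pose out of reach is approached as far as the arm can. A call with a gripper value outside its range is refused whole. The fingers move at their own pace and stop on an object; "newtons" is the grip in N (left out, the last holds). Time passes only in rows, so rows that repeat a pose let the fingers close. It gives the time, the measured TCP pose, the force, the opening and the grip force at its end, in the units of the state.
- read_state(): the state, without advancing time (a new reading comes with each control period).
- get_image(name): name is "scene" or "top" or "wrist"; returns the picture (400x640x3 uint8, red, green, blue); there is no depth.
- camera_info(name): a dict with "fovy" (degrees; the focal length in pixels is half the picture's height over the tangent of half this angle, whatever the lens; pixels are square), "cx", "cy" (the principal point, pixels), "world_from_camera" (4x4, takes a point from camera to world coordinates); the wrist camera has in their place "mount" (4x4, takes a point from camera to tool coordinates, whose origin is the TCP and whose axes are the flange's). Camera axes: x right, y down, z forward; pixel columns grow to the right and rows downward; lengths in mm; the calibration is good to about 2 mm. The wrist camera is an equidistant fisheye: a pixel r from the principal point sees the ray r / f radians off the axis. A picture is of the moment at which its call begins: read the wrist's pose just before it. camera_info takes no time and is no camera call.
- close_job(): hands the job in; it is judged then, once.
The state is a dict: "time_s": time; "joint_positions": joint angles; "qd": joint speeds; "tau": joint torques, N m; "ee_pos": TCP position; "orientation": TCP orientation; "force": force on the tool from outside, world axes, zero at the start; "ft_torque": the same for the moment, N m; "gripper_width": finger opening in mm; "finger_force": force on a finger pad.
Only numpy, scipy, OpenCV 4.12 (cv2) and the standard library are available. Lean on these libraries where they do the work, as an engineer would, in place of code of your own. Each camera call takes 0.05 s, during which the arm holds its last target. There are 200 camera calls.

## Working session

There is one attempt and no reset: what is moved stays moved. The work goes in short steps, Python scripts to look and compute and a tool call to move; the robot and the scene stay as the last step left them, time stands still between calls to the robot, and variables do not carry over. Pictures are saved under pics/ and viewed, at most 10 in all, crops included, and the job is handed in when it is done.

Besides the shell and the picture viewer there is one more tool, called after ">>>" as name(argument=value, ...) on one line, values as JSON. play_rows: Moves the arm, as the interface text tells. Its arguments: {"type":"object","properties":{"deltas":{"type":"array"},"newtons":{"type":"number"}},"required":["deltas"]}

```bash
ls; mkdir -p pics; python3 - <<'E'
from cell import *
import cv2,numpy as np
print(read_state())
for n in ["scene","top","wrist"]:
    print(n,camera_info(n)); im=get_image(n); cv2.imwrite(f"pics/{n}0.png",im[:,:,::-1])
E
```

```text
pics
{'time_s': 0.0, 'joint_positions': array([-8.77404589e-01,  3.85528391e-01,  6.64932090e-03, -5.05983832e-04,
       -1.19398988e+00, -2.58617067e-01]), 'qd': array([ 2.05401996e-05, -3.68942793e-04,  1.48585621e-03, -6.79357103e-04,
        1.09873413e-04, -5.18525141e-04]), 'tau': array([-7.23030935e-04, -3.90668428e+01,  1.87405658e+01,  4.21986222e+00,
        1.10724889e-02, -2.10218036e-04]), 'ee_pos': array([ 263.04799528, -566.32773433,  235.48472462]), 'orientation': array([ 3.13946869e+00, -7.56061878e-05, -2.70700457e+00]), 'force': array([ 0.15106331, -0.3552511 , -0.7154834 ]), 'ft_torque': array([ 0.03290197, -0.00866658,  0.0336829 ]), 'finger_force': 0.0, 'gripper_width': 86.96338824834876}
scene {'fovy': 55.544207185889334, 'cx': 319.0285788069782, 'cy': 201.44072001059067, 'world_from_camera': array([[ 8.39340446e-01,  3.16005847e-01, -4.42321060e-01,
         1.04786312e+03],
       [ 5.43589150e-01, -4.81475422e-01,  6.87526185e-01,
        -7.52199397e+02],
       [ 4.29557541e-03, -8.17509463e-01, -5.75899145e-01,
         7.26314542e+02],
       [ 0.000000
[... 254 characters left out ...]
e+02],
       [-9.99391378e-01, -2.54616996e-02, -2.38448294e-02,
         1.92957138e+01],
       [ 2.52011339e-02, -5.43479917e-02, -9.98203986e-01,
         1.46075880e+03],
       [ 0.00000000e+00,  0.00000000e+00,  0.00000000e+00,
         1.00000000e+00]])}
wrist {'fovy': 65.70646984690485, 'cx': 319.12412233366325, 'cy': 201.43016851693605, 'mount': array([[-6.89269937e-04, -9.54225924e-01, -2.99085959e-01,
         8.37904633e+01],
       [ 9.99999662e-01, -7.91805897e-04,  2.21648684e-04,
         2.83316703e-01],
       [-4.48320947e-04, -2.99085705e-01,  9.54226147e-01,
        -1.48044292e+02],
       [ 0.00000000e+00,  0.00000000e+00,  0.00000000e+00,
         1.00000000e+00]])}
```

View pics/top0.png

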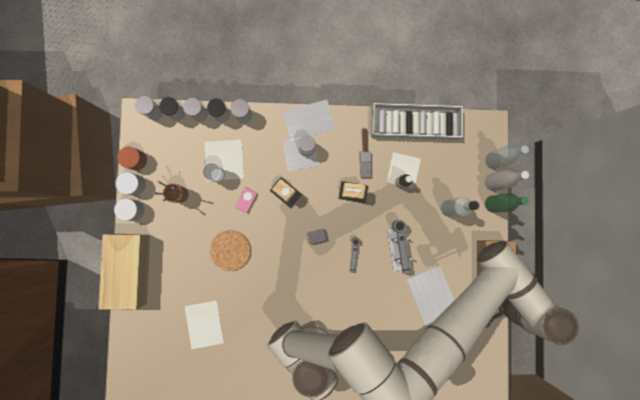

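View pics/scene0.png

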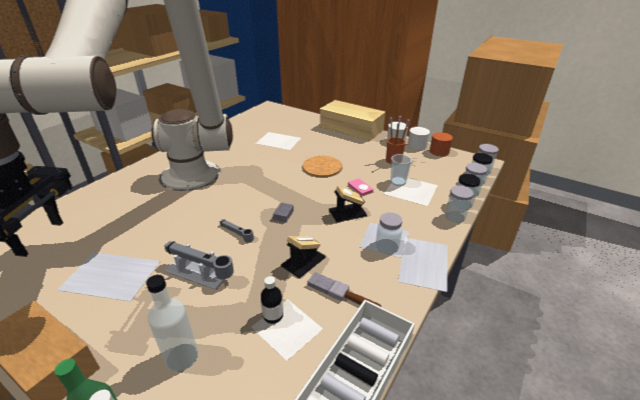

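```bash
cat > h.py <<'E'
from cell import *
import cv2,numpy as np
from scipy.spatial.transform import Rotation as Ro
def toolR(s): return Ro.from_euler('xyz',s['orientation']).as_matrix()
def cam(n,s=None):
    i=camera_info(n); f=200/np.tan(np.radians(i['fovy']/2))
    if n=='wrist':
        T=np.eye(4);T[:3,:3]=toolR(s);T[:3,3]=s['ee_pos'];T=T@i['mount']
    else: T=i['world_from_camera']
    return dict(n=n,f=f,c=np.array([i['cx'],i['cy']]),T=T)
def ray(k,uv):
    d=(np.array(uv,float)-k['c'])/k['f']
    if k['n']=='wrist':
        r=np.hypot(*d); v=np.r_[np.sin(r)*d/max(r,1e-9),np.cos(r)]
    else: v=np.r_[d,1]
    return k['T'][:3,3],k['T'][:3,:3]@(v/np.linalg.norm(v))
def onz(k,uv,z):
    o,d=ray(k,uv); return o+d*(z-o[2])/d[2]
def proj(k,P):
    p=k['T'][:3,:3].T@(np.array(P,float)-k['T'][:3,3])
    if k['n']=='wrist':
        r=np.arctan2(np.hypot(p[0],p[1]),p[2]); return k['c']+k['f']*r*p[:2]/np.hypot(p[0],p[1])
    return k['c']+k['f']*p[:2]/p[2]
def tri(rays):
    A=sum(np.eye(3)-np.outer(d,d) for o,d in rays); b=sum((np.eye(3)-np.outer(d,d))@o for o,d in rays)
    return np.linalg.solve(A,b)
def snap(n,tag):
    s=read_state(); im=get_image(n)[:,:,::-1].copy(); cv2.imwrite(f'pics/{tag}.png',im)
    np.save(f'pics/{tag}.npy',np.r_[s['ee_pos'],s['orientation']]); return im
def goto(s,P,yaw=None):
    "shift in tool axes (cm) and spin to reach P"
    print('shift cm',np.round(toolR(s).T@(np.array(P,float)-s['ee_pos'])/10,2), 'yaw',s['orientation'][2],
      '' if yaw is None else 'spin %.3f'%-((yaw-s['orientation'][2]+np.pi)%(2*np.pi)-np.pi))
E
python3 - <<'E'
from h import *
k=cam('top')
for n,uv,z in [('lamphead',(399,226),71),('lamptail',(405,270),60),('rest',(400,250),50),('small',(355,253),10),('plaque',(285,191),75),('bar',(353,191),75),('triv',(231,250),10),('bottle',(404,182),110),('glass',(460,207),0),('sponge',(317,237),25),('jar lid',(305,145),100),('openjar',(214,172),95)]:
    print(n,onz(k,uv,z).round())
a=cv2.imread('pics/scene0.png');b=cv2.imread('pics/top0.png')
c=np.vstack([cv2.resize(a[160:300,130:390],(780,420),interpolation=2)])
cv2.imwrite('pics/c1.png',c)
s=read_state()
goto(s,[480,-150,350],-2.6)
E
```

```text
lamphead [ 484. -311.   71.]
lamptail [ 325. -337.   60.]
rest [ 396. -320.   50.]
small [ 379. -159.   10.]
plaque [601. 107.  75.]
bar [ 608. -140.   75.]
triv [379. 307.  10.]
bottle [ 641. -317.  110.]
glass [ 563. -563.    0.]
sponge [436. -14.  25.]
jar lid [766.  39. 100.]
openjar [661. 361.  95.]
shift cm [-37.21  28.66 -11.39] yaw -2.70693908348231 spin -0.107
```

View pics/c1.png

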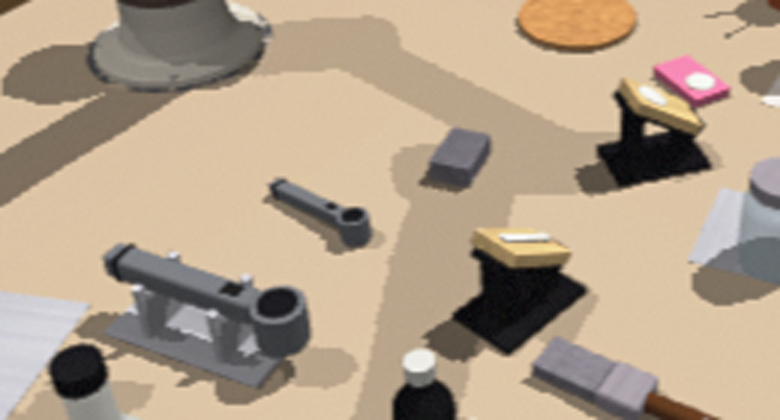

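>>> play_rows(deltas=[[[-4.0,3.0,-1,0.1,8.7],[-8.0,6.0,-2,0.2,8.7],[-12.0,9.0,-3.5,0.27,8.7],[-16.0,12.0,-3.5,0.27,8.7],[-19.0,14.0,-3.5,0.27,8.7]]])

```text
time_s: 0.57
ee_pos: [361.7, -385.3, 270.8]
orientation: [-3.141, 0.001, -2.978]
force: [1.4, 0.6, 0.1]
gripper_width: 86.8
finger_force: 0.0
```

```bash
python3 - <<'E'
from h import *
s=read_state();print(s['ee_pos'],s['orientation'],s['joint_positions'])
snap('wrist','w1')
goto(s,[400,-325,270])
E
```

```text
[ 361.70488946 -385.25715198  270.79862588] [-3.14068931e+00  9.93507991e-04 -2.97770591e+00] [-5.09661943e-01  1.95343101e-01 -1.72065217e-01  9.25730451e-05
 -1.20204800e+00 -8.97281400e-01]
shift cm [-4.76  5.32  0.08] yaw -2.977705910431963
```

View pics/w1.png

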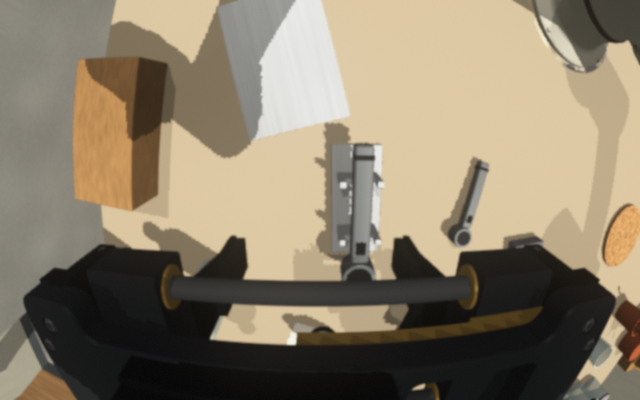

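>>> play_rows(deltas=[[[-1,3,0,0,8.7],[-2,5.0,0,0,8.7],[-2,5.0,0,0,8.7],[-2,5.0,0,0,8.7]]])

```text
time_s: 0.95
ee_pos: [373.0, -333.3, 270.1]
orientation: [-3.141, 0.0, -2.974]
force: [0.8, -0.5, -0.1]
gripper_width: 87.2
finger_force: 0.0
```

```bash
python3 - <<'E'
from h import *
s=read_state();print(s['ee_pos'],s['orientation'])
w=snap('wrist','w2'); k=cam('wrist',s)
g=proj(k,[400,-325,60]).round();print(g)
a=w[100:260,250:390]
b=cv2.imread('pics/top0.png')[165:225,240:300]; c=cv2.imread('pics/scene0.png')[175:225,325:385]
r=lambda i,f:cv2.resize(i,None,fx=f,fy=f,interpolation=cv2.INTER_CUBIC)
A=r(a,3.5); B=r(b,4.5);C=r(c,4.5)
o=np.zeros((600,800,3),np.uint8);o[:560,:490]=A;o[:270,500:770]=B;o[280:505,500:770]=C
cv2.imwrite('pics/c2.png',o)
E
```

```text
[ 372.96857216 -333.25510916  270.14592091] [-3.14146914e+00  1.41854951e-04 -2.97441433e+00]
[322. 201.]
```

View pics/c2.png

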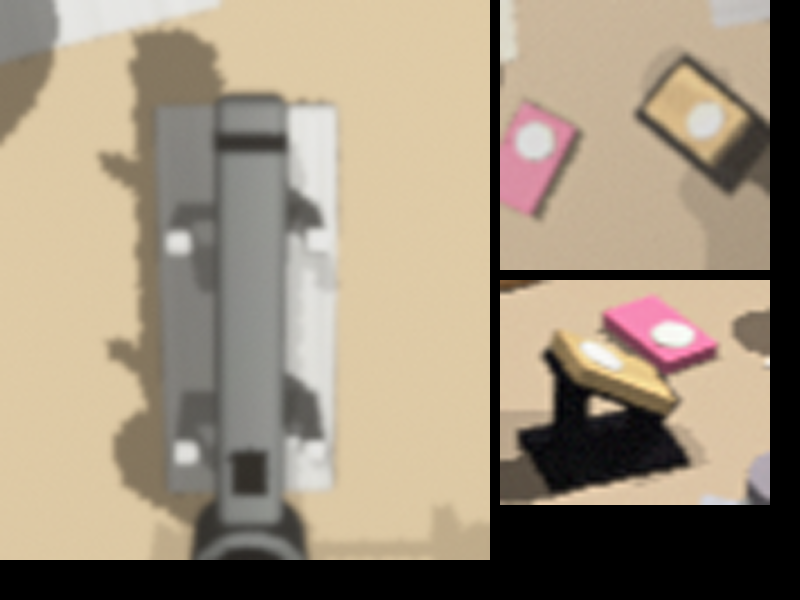

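```bash
python3 - <<'E'
from h import *
p=np.load('pics/w2.npy');s=dict(ee_pos=p[:3],orientation=p[3:]);k=cam('wrist',s)
q=lambda x,y,z:onz(k,(250+x/3.5,100+y/3.5),z)
ch=[q(178,242,62),q(318,240,62),q(186,453,62),q(313,450,62)]
print(np.round(ch,1)); c=np.mean(ch,0)
d=(ch[2]+ch[3]-ch[0]-ch[1])/2; print('centre',c,'fork dist',np.linalg.norm(d),'yaw',np.arctan2(d[1],d[0]),'width',np.linalg.norm(ch[0]-ch[1]),np.linalg.norm(ch[2]-ch[3]))
t=q(251,97,69);h=q(250,525,69);e=h-t;print(t,h,np.linalg.norm(e),np.arctan2(e[1],e[0]))
u=e/np.linalg.norm(e);print('lamp origin from tail',t+85*u,'from junction',h-67*u)
b=[q(153,104,8),q(335,104,8),q(165,490,8),q(335,490,8)];print(np.round(b,1))
E
```

```text
[[ 364.8 -356.3   62. ]
 [ 356.3 -310.2   62. ]
 [ 439.7 -342.2   62. ]
 [ 431.1 -297.9   62. ]]
centre [ 397.99550286 -326.65171983   62.        ] fork dist 75.99258321052285 yaw 0.17507668944150606 width 46.90741791309218 45.17820819012237
[ 312.47292597 -340.47606177   69.        ] [ 460.66847465 -315.58295094   69.        ] 150.27171262945657 0.16642114044969059
lamp origin from tail [ 396.29856033 -326.39547146   69.        ] from junction [ 394.5941511  -326.68176918   69.        ]
[[ 324.9 -375.3    8. ]
 [ 313.5 -307.7    8. ]
 [ 480.4 -347.6    8. ]
 [ 468.7 -277.9    8. ]]
```

```bash
python3 - <<'E'
from h import *
s=read_state();goto(s,[340.8,-336,52],-2.9716); print(s['ee_pos'])
E
```

```text
shift cm [ 3.19  0.33 21.8 ] yaw -2.9757802599784617 spin -0.004
[ 372.82882338 -333.95827949  270.04799857]
```

>>> play_rows(deltas=[[[1.5,0.15,3.5,0,8.7],[3.2,0.35,7,0,8.7],[3.2,0.35,10.5,0,8.7],[3.2,0.35,14,0,8.7],[3.2,0.35,16,0,8.7]]])

```text
time_s: 1.42
ee_pos: [338.0, -335.8, 106.5]
orientation: [3.138, -0.004, -2.98]
force: [-0.2, -0.2, -0.1]
gripper_width: 86.9
finger_force: 0.0
```

>>> play_rows(deltas=[[[0,0,2,0,8.7],[0,0,4,0,8.7],[0,0,5.5,0,8.7],[0,0,5.8,0,8.7],[0,0,5.8,0,8.7]]])

```text
time_s: 1.83
ee_pos: [339.7, -336.4, 50.9]
orientation: [3.14, -0.003, -2.978]
force: [0.5, -0.6, -0.0]
gripper_width: 87.1
finger_force: 0.0
```

```bash
python3 - <<'E'
from h import *
s=read_state();goto(s,[340.8,-336,52],-2.9716); print(s['ee_pos'],s['force'])
E
```

```text
shift cm [-0.12  0.02 -0.11] yaw -2.978135169454287 spin -0.007
[ 339.70031379 -336.4227412    50.88276562] [ 0.45554588 -0.58307667 -0.04102371]
```

Close at 3 N.

>>> play_rows(deltas=[[[0,0,-0.1,0,4],[0,0,-0.1,0,2],[0,0,-0.1,0,1.5],[0,0,-0.1,0,1.5],[0,0,-0.1,0,1.5]]], newtons=3)

```text
time_s: 2.25
ee_pos: [340.9, -336.1, 53.7]
orientation: [-3.141, 0.001, -2.977]
force: [0.0, -0.3, 0.5]
gripper_width: 61.5
finger_force: 0.0
```

>>> play_rows(deltas=[[[0,0,0,0,1.5],[0,0,0,0,1.5],[0,0,0,0,1.5],[0,0,0,0,1.5],[0,0,0,0,1.5]]])

```text
time_s: 2.67
ee_pos: [340.6, -335.9, 53.0]
orientation: [3.142, -0.0, -2.977]
force: [0.3, -0.7, 0.8]
gripper_width: 28.4
finger_force: 0.0
```

>>> play_rows(deltas=[[[0,0,0,0,1.5],[0,0,0,0,1.5],[0,0,0,0,1.5]]])

```text
time_s: 2.92
ee_pos: [340.6, -335.9, 53.0]
orientation: [3.142, 0.0, -2.977]
force: [0.9, -0.5, 0.6]
gripper_width: 23.9
finger_force: 3.0
```

>>> play_rows(deltas=[[[-0.1,0,-0.5,0,1.5],[-0.2,0,-1.0,0,1.5],[-0.36,0,-1.7,0,1.5],[-0.36,0,-1.7,0,1.5],[-0.36,0,-1.7,0,1.5]]])

```text
time_s: 3.33
ee_pos: [345.0, -335.6, 70.8]
orientation: [-3.14, 0.002, -2.977]
force: [-0.2, -1.0, -0.5]
gripper_width: 24.0
finger_force: 3.0
```

```bash
python3 - <<'E'
from h import *
s=read_state(); print(s['ee_pos'],s['force'],s['finger_force'])
w=snap('wrist','w3'); t=snap('scene','s3')
o=np.zeros((400,800,3),np.uint8);o[:,:400]=cv2.resize(w[90:290,220:420],(400,400));o[:,400:]=cv2.resize(t[180:300,140:260],(400,400),interpolation=2)
cv2.imwrite('pics/c3.png',o)
E
```

```text
[ 344.97365571 -335.62084773   70.83058529] [-0.18102846 -0.95641639 -0.51012616] 3.0000452052627224
```

View pics/c3.png

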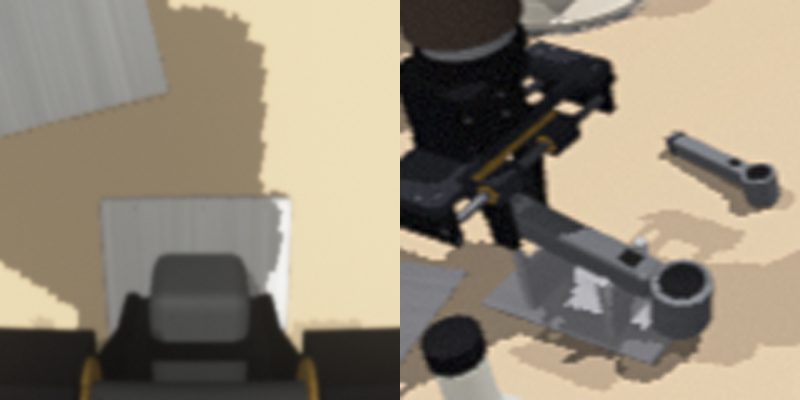

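>>> play_rows(deltas=[[[-0.3,0,-0.8,0,1.5],[-0.64,0,-1.6,0,1.5],[-0.95,0,-2.15,0,1.5],[-1.25,0,-2.6,0,1.5],[-1.25,0,-2.6,0,1.5]]])

```text
time_s: 3.85
ee_pos: [357.8, -333.6, 97.3]
orientation: [-3.14, 0.002, -2.976]
force: [-0.2, 0.2, 0.4]
gripper_width: 24.1
finger_force: 3.0
```

>>> play_rows(deltas=[[[-0.3,0,-0.4,0,1.5],[-0.6,0,-0.8,0,1.5],[-0.95,0,-1.2,0,1.5],[-0.95,0,-1.2,0,1.5],[-0.95,0,-1.2,0,1.5]]])

```text
time_s: 4.27
ee_pos: [366.2, -331.7, 108.2]
orientation: [-3.141, 0.001, -2.977]
force: [0.0, 0.1, -0.6]
gripper_width: 23.8
finger_force: 3.0
```

>>> play_rows(deltas=[[[0,0,0,0,1.0],[0,0,0,0,1.0],[0,0,0,0,1.0]]], newtons=60)

```text
time_s: 4.52
ee_pos: [366.0, -331.8, 108.0]
orientation: [-3.141, 0.0, -2.977]
force: [-0.1, -0.3, -0.9]
gripper_width: 23.3
finger_force: 60.0
```

```bash
python3 - <<'E'
from h import *
s=read_state(); print(s['ee_pos'],s['force'],s['finger_force'])
w=snap('wrist','w4'); t=snap('scene','s4'); p=snap('top','t4')
o=np.zeros((400,800,3),np.uint8);o[:,:400]=cv2.resize(p[160:220,250:310],(400,400),interpolation=2);o[:,400:]=cv2.resize(t[180:300,140:260],(400,400),interpolation=2)
cv2.imwrite('pics/c4.png',o)
E
```

```text
[ 365.97940318 -331.79481098  107.95984389] [-0.05913215 -0.34151938 -0.93195491] 60.000080243626144
```

View pics/c4.png

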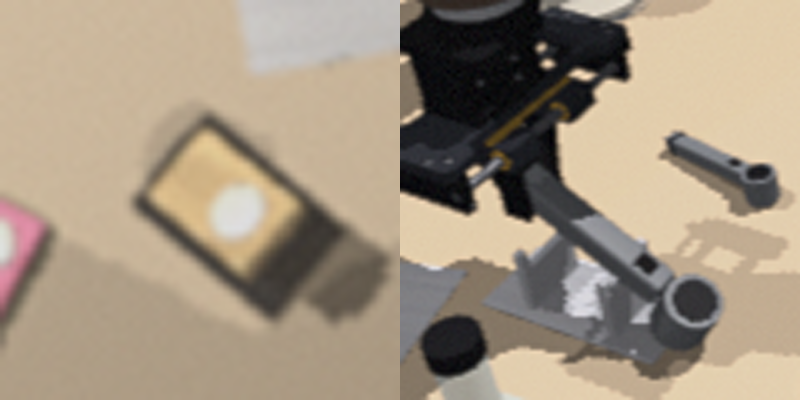

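```bash
cat > pl.py <<'E'
from h import *
def cameo(n,tag,c,r):
    im=cv2.imread(f'pics/{tag}.png'); x,y=c; sub=im[y-r:y+r,x-r:x+r].astype(int)
    hsv=cv2.cvtColor(sub.astype(np.uint8),cv2.COLOR_BGR2HSV)
    m=((hsv[...,1]<50)&(hsv[...,2]>165)).astype(np.uint8)
    k,l,st,ce=cv2.connectedComponentsWithStats(m)
    out=[(st[i,4],(ce[i]+[x-r,y-r]).round(1).tolist(),st[i,:4].tolist()) for i in range(1,k) if st[i,4]>8]
    return out
E
python3 - <<'E'
from pl import *
print(cameo('top','top0',(286,191),14)); print(cameo('scene','scene0',(347,195),16))
k=cam('top')
q=lambda x,y,z:onz(k,(250+x/6.667-.5,160+y/6.667-.5),z).round(1)
B=[q(208,112,8),q(135,200,8),q(275,320,8),q(345,240,8)];print('base',B,[np.linalg.norm(B[i]-B[(i+1)%4]) for i in range(4)])
for d in (B[2]-B[1],B[3]-B[0]): print(np.degrees(np.arctan2(d[1],d[0])))
hs=84*np.sin(.5585)/2
c=62+14*np.cos(.5585)
W=[q(210,125,c-hs*1),q(150,188,c-hs),q(248,270,c+hs),q(305,205,c+hs)];print(W,[np.linalg.norm(W[i]-W[(i+1)%4]) for i in range(4)])
for d in (W[2]-W[1],W[3]-W[0]): print(np.degrees(np.arctan2(d[1],d[0])))
print(np.mean(W,0))
print(onz(k,(231,250),10))
E
```

```text
[(np.int32(52), [285.3, 191.4], [10, 11, 8, 8])]
[(np.int32(19), [360.8, 186.6], [28, 5, 4, 6]), (np.int32(31), [347.0, 191.3], [12, 10, 9, 6])]
base [array([662.4, 129.6,   8. ]), array([610.9, 169.5,   8. ]), array([544.5,  88. ,   8. ]), array([591.2,  49.5,   8. ])] [np.float64(65.14798538711692), np.float64(105.1247354336742), np.float64(60.523879584838284), np.float64(107.17019175125138)]
-129.1705281652135
-131.63353933657018
[array([649.8, 124.9,  51.6]), array([614. , 157. ,  51.6]), array([567.3,  99. ,  96.1]), array([603. ,  69.6,  96.1])] [np.float64(48.08378104933093), np.float64(86.74756480731897), np.float64(46.24770264564504), np.float64(85.02105621550461)]
-128.84005864364326
-130.24100253229298
[608.525 112.625  73.85 ]
[379.3869504  307.09319712  10.        ]
```

>>> play_rows(deltas=[[[0,0,-1,0,1.0],[0,0,-4,0,1.0],[0,0,-8,0,1.0],[0,0,-12,0,1.0],[0,0,-15,0,1.0]]])

```text
time_s: 5.08
ee_pos: [365.7, -332.0, 260.9]
orientation: [-3.14, 0.001, -2.976]
force: [1.5, -0.2, -2.1]
gripper_width: 23.8
finger_force: 60.0
```

>>> play_rows(deltas=[[[0,0,-2,0,1.0],[0,0,-4,-0.12,1.0],[0,0,-4,-0.24,1.0],[0,0,-4,-0.24,1.0],[0,0,-4,-0.24,1.0]]])

```text
time_s: 5.5
ee_pos: [365.1, -331.2, 297.1]
orientation: [3.139, -0.001, -2.74]
force: [-0.9, -0.8, -2.1]
gripper_width: 23.6
finger_force: 60.0
```

```bash
python3 - <<'E'
from pl import *
print('cameo',tri([ray(cam('top'),(285.3,191.4)),ray(cam('scene'),(347.0,191.3))]), onz(cam('top'),(285.3,191.4),85.7))
s=read_state(); print(s['ee_pos'],s['orientation'],s['force'],s['finger_force'])
goto(s,[480,-90,300],-2.4)
t=snap('scene','s5'); p=snap('top','t5')
o=np.zeros((420,800,3),np.uint8);o[:,:400]=cv2.resize(p[180:285,350:450],(400,420),interpolation=2);o[:,400:]=cv2.resize(t[110:290,90:261],(400,420),interpolation=2)
cv2.imwrite('pics/c5.png',o)
E
```

```text
cameo [598.22799001 105.20632974  85.39962262] [598.78206933 105.54476844  85.7       ]
[ 365.06814682 -331.23751489  297.07094789] [ 3.13937776e+00 -1.21390070e-03 -2.74017940e+00] [-0.87983215 -0.82228647 -2.10309645] 59.99954660714138
shift cm [-20.    17.72  -0.28] yaw -2.7401794039704717 spin -0.340
```

View pics/c5.png

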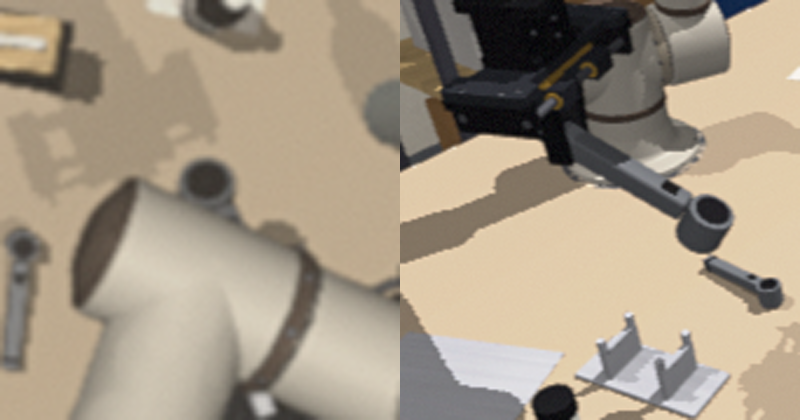

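```bash
python3 - <<'E'
from pl import *
h=tri([ray(cam('top'),(401.6,225.4)),ray(cam('scene'),(222.6,201))])
print('head',h); kt=cam('top');ks=cam('scene')
pr=[485.8,-280,236.6]; print('pred px',proj(kt,pr),proj(ks,pr),proj(kt,h),proj(ks,h))
p=np.array([365.1,-331.2,302.1]); d=h-p; f=np.hypot(d[0],d[1]); print('yaw',np.arctan2(d[1],d[0]),'len',np.hypot(f,d[2]),'pitch deg',np.degrees(np.arctan2(-d[2],f)+np.arctan2(14,146)))
E
```

```text
head [ 486.42212264 -280.80989505  232.86507242]
pred px [401.7102999  225.67771107] [222.59050006 199.38865088] [401.68075905 225.48376089] [222.76819603 201.00557216]
yaw 0.3936614002355559 len 148.4981323657798 pitch deg 33.26750392568369
```

>>> play_rows(deltas=[[[-1.5,1.3,0,-0.05,1.0],[-4,3.5,0,-0.12,1.0],[-6.5,5.7,0,-0.2,1.0],[-9,7.9,0,-0.28,1.0],[-11.5,10.1,0,-0.36,1.0]]])

```text
time_s: 6.02
ee_pos: [431.6, -192.3, 297.1]
orientation: [3.14, -0.001, -2.375]
force: [0.8, -0.3, -2.2]
gripper_width: 23.6
finger_force: 60.0
```

```bash
python3 - <<'E'
from h import *
s=read_state(); print(s['ee_pos'],s['orientation'],s['joint_positions'])
goto(s,[544,39,290],-2.269)
E
```

```text
[ 431.62136246 -192.27021444  297.08507106] [ 3.13993080e+00 -1.38128513e-03 -2.37538497e+00] [-7.41271989e-02  8.04555247e-02 -2.43116470e-01 -8.42561595e-05
 -1.24938381e+00 -7.30435886e-01]
shift cm [-24.13   8.87   0.69] yaw -2.3753849675674075 spin -0.106
```

>>> play_rows(deltas=[[[-2.5,1,0,-0.03,1.0],[-6,2.2,0,-0.1,1.0],[-9.5,3.5,0,-0.1,1.0],[-13,4.8,0,-0.1,1.0],[-16,5.9,0,-0.1,1.0]]])

```text
time_s: 6.43
ee_pos: [506.6, -38.2, 297.0]
orientation: [3.14, -0.001, -2.278]
force: [-0.3, -1.3, -1.5]
gripper_width: 23.7
finger_force: 60.0
```

>>> play_rows(deltas=[[[-3,1.1,0,0,1.0],[-6,2.2,0,0,1.0],[-8,2.9,0,0,1.0],[-8,2.9,0,0,1.0],[-8,2.9,0,0,1.0]]])

```text
time_s: 6.85
ee_pos: [535.9, 40.3, 296.5]
orientation: [3.14, -0.003, -2.276]
force: [-0.5, -0.3, -1.9]
gripper_width: 23.5
finger_force: 60.0
```

```bash
python3 - <<'E'
from h import *
s=read_state(); print(s['ee_pos'],s['orientation'],s['joint_positions'])
goto(s,[544,39,218],-2.269)
w=snap('wrist','w6');t=snap('scene','s6');p=snap('top','t6')
k=cam('wrist',s);print(proj(k,[599.5,105,85.6]), proj(k,[570,70,85]))
o=np.zeros((400,800,3),np.uint8);o[:,:200]=0;o[:300,:480]=cv2.resize(w,(480,300));o[:,480:]=cv2.resize(t[70:220,270:390],(320,400),interpolation=2)
o[300:400,:160]=cv2.resize(p[160:210,250:330],(160,100),interpolation=2)
cv2.imwrite('pics/c6.png',o)
E
```

```text
[535.92079065  40.26133891 296.50274516] [ 3.13982710e+00 -2.96981741e-03 -2.27618041e+00] [ 3.76796646e-01  1.98561009e-01 -1.03327530e-01 -1.72539329e-04
 -1.27235885e+00 -1.08213234e+00]
shift cm [-0.45 -0.71  7.85] yaw -2.276180413178707 spin -0.007
[313.18624319 247.67230431] [312.72677424 213.97279874]
```

View pics/c6.png

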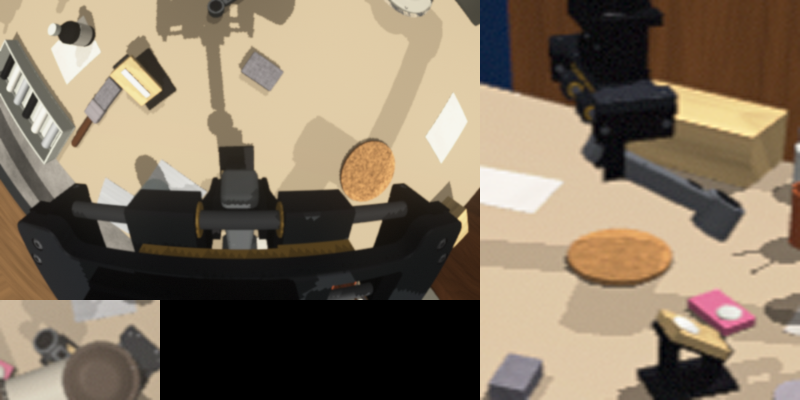

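>>> play_rows(deltas=[[[-0.2,-0.35,1.5,0,1.0],[-0.45,-0.7,3.5,-0.007,1.0],[-0.45,-0.7,5.5,-0.007,1.0],[-0.45,-0.7,7,-0.007,1.0],[-0.45,-0.7,7.8,-0.007,1.0]]])

```text
time_s: 7.42
ee_pos: [542.9, 36.8, 217.9]
orientation: [3.139, -0.003, -2.272]
force: [-0.3, 0.1, -1.9]
gripper_width: 23.5
finger_force: 60.0
```

>>> play_rows(deltas=[[[0,0,0,0,1.0],[0,0,0,0,1.0],[0,0,0,0,1.0],[0,0,0,0,1.0],[0,0,0,0,1.0]]])

```text
time_s: 7.83
ee_pos: [544.9, 38.4, 221.1]
orientation: [-3.14, 0.002, -2.27]
force: [-0.4, -0.1, -1.3]
gripper_width: 23.5
finger_force: 60.0
```

```bash
python3 - <<'E'
from pl import *
s=read_state(); print(s['ee_pos'],s['orientation'])
goto(s,[544,39,218],-2.269)
w=snap('wrist','w7');t=snap('scene','s7');p=snap('top','t7')
k=cam('wrist',s); 
# predicted lens/head top
yaw=s['orientation'][2]+np.pi; a=np.radians(32.7); f=np.array([np.cos(yaw),np.sin(yaw),0]);z=np.array([0,0,1.])
xl=f*np.cos(a)-z*np.sin(a); zl=f*np.sin(a)+z*np.cos(a); P=s['ee_pos']+[0,0,5]
lens=P+146*xl-26*zl; top=P+146*xl+14*zl; n=np.array([.341,.406,.848]); d=np.array([599.5,105,85.6])-lens
print('cameo in lens',d@xl,d@zl, d@np.cross(zl,xl)); print('headtop',top,proj(cam('top'),top),proj(cam('scene'),top),proj(cam('scene'),[599.5,105,85.6]))
print(cameo('scene','s7',(347,195),16))
# trivet from w6
q=np.load('pics/w6.npy');k6=cam('wrist',dict(ee_pos=q[:3],orientation=q[3:]))
im=cv2.imread('pics/w6.png');hsv=cv2.cvtColor(im,cv2.COLOR_BGR2HSV)
m=cv2.inRange(hsv,(8,115,90),(20,255,255))
nc,l,st,ce=cv2.connectedComponentsWithStats(m)
i=1+np.argmax(st[1:,4]);print(st[i],ce[i],onz(k6,ce[i],10))
c=max(cv2.findContours((l==i).astype(np.uint8),0,1)[0],key=len)[:,0]
Q=np.array([onz(k6,u,10)[:2] for u in c]);(x,y),r=cv2.minEnclosingCircle(Q.astype(np.float32));print('trivet',x,y,r)
E
```

```text
[544.90738586  38.43158358 221.11594889] [-3.14043053e+00  1.79221235e-03 -2.26977955e+00]
shift cm [0.02 0.11 0.31] yaw -2.2697795520289317 spin -0.001
cameo in lens 2.3538075661342965 -45.73911688378047 1.0422883950919806
headtop [628.82732349 138.27069336 159.02201305] [274.6346788  180.55807501] [362.90884911 168.54210021] [347.55610601 191.38823464]
[(np.int32(17), [360.7, 186.9], [28, 6, 4, 5])]
[   0  240   77  160 5851] [ 22.91830456 343.12339771] [1608.60205132 -176.48447122   10.        ]
trivet 1979.5751953125 -285.7770690917969 730.0741577148438
```

```bash
python3 - <<'E'
from pl import *
q=np.load('pics/w7.npy');s=dict(ee_pos=q[:3],orientation=q[3:])
yaw=s['orientation'][2]+np.pi;f=np.array([np.cos(yaw),np.sin(yaw),0]);z=np.array([0,0,1.]);ks=cam('scene');kt=cam('top')
P=s['ee_pos']+[0,0,5]
def out(k,deg):
    a=np.radians(deg);xl=f*np.cos(a)-z*np.sin(a);zl=f*np.sin(a)+z*np.cos(a);yl=np.cross(zl,xl)
    return np.array([proj(k,P+(146+23*np.cos(t))*xl+23*np.sin(t)*yl+h*zl) for h in(-26,14) for t in np.linspace(0,6.28,60)])
for deg in (24,33,42):
    o=out(ks,deg); print(deg,'pred bbox',o.min(0).round(1),o.max(0).round(1))
d=cv2.absdiff(cv2.imread('pics/s7.png'),cv2.imread('pics/scene0.png')).max(2)
hsv=cv2.cvtColor(cv2.imread('pics/s7.png'),cv2.COLOR_BGR2HSV)
m=((d>25)&(hsv[...,1]<60)).astype(np.uint8)
print('\n'.join(''.join('#' if v else '.' for v in r) for r in m[150:200,335:385]))
E
```

```text
24 pred bbox [353.2 158. ] [373.2 177.8]
33 pred bbox [348.8 164.1] [369.2 184.2]
42 pred bbox [343.9 169.8] [364.3 190.1]
#.................................................
..................................................
..................................................
..................................................
..................................................
..................................................
##................................................
####..............................................
#######...........................................
#########.........................................
###########.......................................
#############.....................................
###############...................................
##################................................
####################...#..........................
##########################........................
..##########################......................
....##########################....................
......#########################...................
.......#
[... 872 characters left out ...]
...........#..................#......
........................#..................#......
........................###.......................
........####..............##.................#....
........#####.....................................
.........######..................................#
..........#####..................................#
...........#####................................##
.............####.................................
..................................................
..................................................
..................................................
..................................................
..................................................
```

>>> play_rows(deltas=[[[0,0,0,0,1.0],[0,0,0,0,1.0],[0,0,0,0,1.0],[0,0,0,0,1.0],[0,0,0,0,1.0]]])

```text
time_s: 8.4
ee_pos: [544.4, 38.3, 220.0]
orientation: [3.142, -0.0, -2.27]
force: [0.3, -0.5, -1.8]
gripper_width: 23.8
finger_force: 60.0
```

>>> play_rows(deltas=[[[0,0,0,0,1.0],[0,0,0,0,1.0],[0,0,0,0,1.0],[0,0,0,0,1.0],[0,0,0,0,1.0]]])

```text
time_s: 8.82
ee_pos: [544.4, 38.3, 220.0]
orientation: [3.142, -0.0, -2.27]
force: [0.1, 0.2, -2.7]
gripper_width: 23.2
finger_force: 60.0
```

>>> play_rows(deltas=[[[0,0,0,0,1.0],[0,0,0,0,1.0],[0,0,0,0,1.0],[0,0,0,0,1.0],[0,0,0,0,1.0]]])

```text
time_s: 9.23
ee_pos: [544.5, 38.3, 220.0]
orientation: [-3.142, 0.0, -2.27]
force: [0.1, -0.5, -1.2]
gripper_width: 23.6
finger_force: 60.0
```

>>> play_rows(deltas=[[[0,0,0,0,1.0],[0,0,0,0,1.0],[0,0,0,0,1.0],[0,0,0,0,1.0],[0,0,0,0,1.0]]])

```text
time_s: 9.65
ee_pos: [544.4, 38.3, 220.0]
orientation: [3.142, -0.0, -2.27]
force: [-0.5, 0.3, -2.0]
gripper_width: 23.5
finger_force: 60.0
```

>>> play_rows(deltas=[[[0,0,0,0,1.0],[0,0,0,0,1.0],[0,0,0,0,1.0],[0,0,0,0,1.0],[0,0,0,0,1.0]]])

```text
time_s: 10.07
ee_pos: [544.5, 38.3, 220.0]
orientation: [-3.142, 0.0, -2.27]
force: [-0.3, -0.8, -1.6]
gripper_width: 23.5
finger_force: 60.0
```

>>> play_rows(deltas=[[[0,0,0,0,1.0],[0,0,0,0,1.0],[0,0,0,0,1.0],[0,0,0,0,1.0],[0,0,0,0,1.0]]])

```text
time_s: 10.48
ee_pos: [544.4, 38.3, 220.0]
orientation: [-3.142, -0.0, -2.27]
force: [1.2, -0.3, -1.9]
gripper_width: 23.0
finger_force: 60.0
```

>>> play_rows(deltas=[[[0,0,-1,0,1.0],[0,0,-3,0,1.0],[0,0,-5.5,0,1.0],[0,0,-8,0,1.0],[0,0,-8,0,1.0]]])

```text
time_s: 10.9
ee_pos: [547.3, 38.5, 306.9]
orientation: [-3.133, 0.009, -2.269]
force: [1.8, -0.2, -0.3]
gripper_width: 23.6
finger_force: 60.0
```

```bash
python3 - <<'E'
from h import *
s=read_state(); print(s['ee_pos'],s['orientation'])
goto(s,[431,-192,300],-2.375)
E
```

```text
[547.30154513  38.45119906 306.85731651] [-3.13312424  0.00910781 -2.26893542]
shift cm [25.13 -5.9   0.51] yaw -2.268935422200582 spin 0.106
```

>>> play_rows(deltas=[[[1.5,-0.4,0,0.05,1.0],[4.5,-1.1,0,0.12,1.0],[8,-2.0,0,0.2,1.0],[11.5,-2.9,0,0.28,1.0],[15,-3.8,0,0.36,1.0]]])

```text
time_s: 11.32
ee_pos: [476.0, -102.0, 300.2]
orientation: [-3.141, 0.0, -2.633]
force: [1.6, -0.1, -2.3]
gripper_width: 23.8
finger_force: 60.0
```

```bash
python3 - <<'E'
from h import *
s=read_state(); print(s['ee_pos'],s['orientation'])
goto(s,[366,-331.8,300],-2.972)
E
```

```text
[ 476.00724933 -102.01303537  300.19837596] [-3.14147973e+00  2.88809040e-04 -2.63271474e+00]
shift cm [ 2.080e+01 -1.471e+01  2.000e-02] yaw -2.632714740866855 spin 0.339
```

>>> play_rows(deltas=[[[3,-2.1,0,0.08,1.0],[6,-4.2,0,0.16,1.0],[9,-6.4,0,0.24,1.0],[12,-8.5,0,0.339,1.0],[14.5,-10.2,0,0.339,1.0]]])

```text
time_s: 11.73
ee_pos: [399.1, -262.6, 300.4]
orientation: [-3.141, 0.0, -2.973]
force: [0.9, -1.4, -2.6]
gripper_width: 23.1
finger_force: 60.0
```

>>> play_rows(deltas=[[[0,0,0,0,1.0],[0,0,0,0,1.0]]])

```text
time_s: 11.9
ee_pos: [399.6, -262.0, 300.1]
orientation: [3.141, 0.0, -2.972]
force: [0.4, 0.7, -1.6]
gripper_width: 23.7
finger_force: 60.0
```

```bash
python3 - <<'E'
from h import *
s=read_state(); print(s['ee_pos'],s['orientation'])
goto(s,[366,-331.8,108],-2.972)
w=snap('wrist','w8');t=snap('top','t8');
E
```

```text
[ 399.64866635 -262.00982666  300.09153025] [ 3.14148984e+00  2.24005434e-04 -2.97206943e+00]
shift cm [ 4.5  -6.31 19.21] yaw -2.972069429944533 spin -0.000
```

>>> play_rows(deltas=[[[1.5,-2.1,0,0,1.0],[3.5,-4.8,1,0,1.0],[4.5,-6.3,3,0,1.0],[4.5,-6.3,6,0,1.0],[4.5,-6.3,9,0,1.0]]])

```text
time_s: 12.42
ee_pos: [368.0, -330.8, 209.8]
orientation: [-3.14, 0.003, -2.968]
force: [0.7, -0.1, -3.1]
gripper_width: 23.3
finger_force: 60.0
```

>>> play_rows(deltas=[[[0,0,3,0,1.0],[0,0,6,0,1.0],[0,0,8.5,0,1.0],[0,0,9.5,0,1.0],[0,0,9.8,0,1.0]]])

```text
time_s: 12.83
ee_pos: [366.6, -329.0, 109.7]
orientation: [3.138, -0.004, -2.967]
force: [-0.6, -0.7, -1.2]
gripper_width: 23.6
finger_force: 60.0
```

>>> play_rows(deltas=[[[0,0,0,0,1.0],[0,0,0,0,1.0],[0,0,0,0,1.0]]])

```text
time_s: 13.08
ee_pos: [368.4, -330.8, 113.3]
orientation: [-3.14, 0.002, -2.968]
force: [-0.1, 0.0, -1.4]
gripper_width: 23.7
finger_force: 60.0
```

```bash
python3 - <<'E'
from h import *
s=read_state(); print(s['ee_pos'],s['orientation'],s['force'])
goto(s,[366,-331.8,108],-2.972)
E
```

```text
[ 368.37731927 -330.83674414  113.3442304 ] [-3.13974594e+00  2.41389662e-03 -2.96763311e+00] [-0.12180993  0.02455336 -1.39967981]
shift cm [ 0.25 -0.05  0.53] yaw -2.9676331139744296 spin 0.004
```

>>> play_rows(deltas=[[[0.2,-0.05,0.3,0,1.0],[0.2,-0.05,0.4,0.004,1.0],[0.2,-0.05,0.4,0.004,1.0],[0.2,-0.05,0.4,0.004,1.0]]])

```text
time_s: 13.42
ee_pos: [365.3, -331.7, 108.4]
orientation: [-3.141, 0.001, -2.973]
force: [-0.6, 0.4, -0.2]
gripper_width: 23.4
finger_force: 60.0
```

>>> play_rows(deltas=[[[0,0,0,0,1.5],[0,0,0,0,1.5],[0,0,0,0,1.5]]], newtons=3)

```text
time_s: 13.67
ee_pos: [365.3, -331.7, 108.2]
orientation: [-3.141, 0.0, -2.973]
force: [-0.3, 1.0, 0.1]
gripper_width: 23.9
finger_force: 3.0
```

>>> play_rows(deltas=[[[0.3,0,0.4,0,1.5],[0.6,0,0.8,0,1.5],[0.95,0,1.2,0,1.5],[0.95,0,1.2,0,1.5],[0.95,0,1.2,0,1.5]]])

```text
time_s: 14.08
ee_pos: [355.4, -333.1, 95.6]
orientation: [3.141, -0.001, -2.973]
force: [-0.2, 0.8, -1.0]
gripper_width: 24.1
finger_force: 3.0
```

```bash
python3 - <<'E'
from h import *
s=read_state(); print(s['ee_pos'],s['orientation'],s['force'],s['gripper_width'])
goto(s,[357.3,-333.6,96.5],-2.972)
E
```

```text
[ 355.35396046 -333.10732966   95.6141624 ] [ 3.14102423e+00 -9.46948186e-04 -2.97299915e+00] [-0.16095876  0.77735558 -0.9626112 ] 24.103907837476065
shift cm [-0.18 -0.08 -0.09] yaw -2.972999154819532 spin -0.001
```

>>> play_rows(deltas=[[[0.3,0,0.5,0,1.5],[0.6,0,1.0,0,1.5],[0.9,0,1.8,0,1.5],[1.2,0,2.6,0,1.5],[1.2,0,2.6,0,1.5]]])

```text
time_s: 14.5
ee_pos: [342.2, -334.5, 68.1]
orientation: [3.139, -0.003, -2.974]
force: [0.1, -0.1, -0.7]
gripper_width: 23.9
finger_force: 3.0
```

>>> play_rows(deltas=[[[0.1,0,0.5,0,1.5],[0.2,0,1.0,0,1.5],[0.27,0,1.4,0,1.5],[0.3,0,1.6,0,1.5],[0.3,0,1.65,0,1.5]]])

```text
time_s: 14.92
ee_pos: [340.8, -335.6, 53.3]
orientation: [3.141, -0.001, -2.973]
force: [-0.6, 0.7, 4.2]
gripper_width: 24.0
finger_force: 3.0
```

>>> play_rows(deltas=[[[0,0,0,0,1.5],[0,0,0,0,1.5],[0,0,0,0,1.5]]])

```text
time_s: 15.17
ee_pos: [340.8, -335.6, 53.5]
orientation: [3.141, -0.0, -2.973]
force: [-1.4, 0.4, -0.1]
gripper_width: 23.9
finger_force: 3.0
```

```bash
python3 - <<'E'
from h import *
s=read_state(); print(s['ee_pos'],s['orientation'],s['force'],s['gripper_width'])
# tail top-face band in wrist view: measure tail end
w=snap('wrist','w9');k=cam('wrist',s)
for z in (69,72,76): print(z,proj(k,[312.5,-340.5,z]))
w3=cv2.imread('pics/w3.png'); g=cv2.cvtColor(w,cv2.COLOR_BGR2GRAY);print(g[180:270:3,319])
E
```

```text
[ 340.83997572 -335.5570273    53.47281601] [ 3.14136145e+00 -2.58737754e-04 -2.97284183e+00] [-1.42534373  0.37756738 -0.11547914] 23.869249643956266
69 [318.86277096 229.34185161]
72 [318.86038434 231.87315502]
76 [318.8570702  235.40680456]
[131 130 131 130 130 130 130 121 142 143 143 143 114  59  61  61  64  76
  81  82  82  81  82  81  79  39  25  24  32  75]
```

>>> play_rows(deltas=[[[0,0,0,0,3],[0,0,0,0,6],[0,0,0,0,8.7],[0,0,0,0,8.7],[0,0,0,0,8.7]]])

```text
time_s: 15.63
ee_pos: [341.1, -335.7, 53.6]
orientation: [-3.141, 0.0, -2.973]
force: [-0.0, 0.5, 0.1]
gripper_width: 48.8
finger_force: 0.0
```

>>> play_rows(deltas=[[[0,0,-1,0,8.7],[0,0,-4,0,8.7],[0,0,-8,0,8.7],[-1,0,-12,0,8.7],[-2,0,-15,0,8.7]]])

```text
time_s: 16.05
ee_pos: [361.1, -332.8, 207.0]
orientation: [-3.139, 0.003, -2.973]
force: [-0.1, -0.1, -1.4]
gripper_width: 81.3
finger_force: 0.0
```

>>> play_rows(deltas=[[[-1.2,0,-4,0,8.7],[-1.2,0,-6.7,0,8.7],[-1.2,0,-6.7,0,8.7],[-1.2,0,-6.7,0,8.7]]])

```text
time_s: 16.38
ee_pos: [373.2, -330.3, 272.1]
orientation: [-3.14, 0.004, -2.973]
force: [0.9, 0.4, -0.9]
gripper_width: 87.0
finger_force: 0.0
```

```bash
python3 - <<'E'
from h import *
s=read_state(); print(s['ee_pos'],s['orientation'])
w=snap('wrist','w10');
p=np.load('pics/w2.npy');print(p)
a=cv2.imread('pics/w2.png')[115:240,285:360]; b=w[105:250,275:370]
r=cv2.matchTemplate(b,a,cv2.TM_CCOEFF_NORMED);print(cv2.minMaxLoc(r))
# centre of scene translation expected
k=cam('wrist',s);k2=cam('wrist',dict(ee_pos=p[:3],orientation=p[3:]));print(proj(k,[396,-326,69])-proj(k2,[396,-326,69]))
g=cv2.cvtColor(w,cv2.COLOR_BGR2GRAY)
for v in (140,170,200,225): print(v,g[v,295:345])
g2=cv2.cvtColor(cv2.imread('pics/w2.png'),cv2.COLOR_BGR2GRAY)
for v in (140,170,200,225): print(v,g2[v,295:345])
goto(s,[544,39,300],-2.269)
E
```

```text
[ 373.20297366 -330.34220189  272.07737978] [-3.13968877  0.00359198 -2.97272749]
[ 3.72968572e+02 -3.33255109e+02  2.70145921e+02 -3.14146914e+00
  1.41854951e-04 -2.97441433e+00]
(0.3648796081542969, 0.984843373298645, (0, 20), (9, 9))
[-2.13158415 -1.64055925]
140 [133 131 131 131 131 130 131 131 131 132 134 133 130 117  90  65  54  53
  52  53  53  53  53  53  54  53  55  54  54  54  54  54  55  56  75 122
 173 207 219 225 228 230 230 229 228 227 228 229 225 213]
170 [135 155 174 180 182 182 177 155 119 100  98  98  98  95  91  89 101 118
 130 136 137 140 141 141 142 143 145 146 147 146 147 148 144 137 138 160
 184 194 194 191 195 202 203 206 209 213 211 211 206 199]
200 [120 125 127 126 126 125 125 126 126 125 126 125 126 122 110  96  98 113
 125 134 137 137 139 140 141 142 143 144 145 146 147 146 140 133 136 157
 182 195 200 204 212 220 222 222 219 219 219 216 203 191]
225 [120 132 156 183 196 202 204 198 176 132 103 102 105 106 100  90  95 108
 123 131 134 134 136 137 137 139 140 141 142 144 144 143 139 136 144 165
 186 195 186 173 181 203 213 214 207 193 189 194 199 202]
140 
[... 194 characters left out ...]
 229 228]
170 [120 138 171 204 216 220 220 217 202 166 126 106 106 106 106 101  94  98
 113 127 136 139 140 141 142 142 145 144 146 147 147 149 150 147 141 136
 143 166 188 197 195 188 193 213 224 227 228 229 227 224]
200 [112 116 123 128 128 127 126 125 126 127 127 126 127 126 125 118 101  98
 109 124 134 137 137 139 140 141 142 143 145 145 147 148 147 145 138 136
 154 178 191 201 213 221 223 223 224 221 220 221 222 217]
225 [117 115 117 122 125 127 128 128 127 122 112 102 101 110 117 115 102  99
 109 120 131 135 136 137 138 139 141 142 142 143 145 147 145 141 138 138
 151 171 186 183 160 133 128 135 141 143 151 169 190 196]
shift cm [-23.05  33.53  -2.77] yaw -2.972727487616168 spin -0.704
```

>>> play_rows(deltas=[[[-2,2.6,0,-0.08,8.7],[-4.4,5.7,0,-0.2,8.7],[-6.8,8.9,0,-0.3,8.7],[-9.2,12,0,-0.4,8.7],[-11.6,15.1,0,-0.5,8.7]]])

```text
time_s: 16.85
ee_pos: [460.8, -160.3, 268.6]
orientation: [3.139, -0.003, -2.469]
force: [0.8, 0.1, 0.2]
gripper_width: 87.2
finger_force: 0.0
```

```bash
python3 - <<'E'
from pl import *
s=read_state(); print(s['ee_pos'],s['orientation']); goto(s,[605.3,110.4,230],-2.269)
im=cv2.imread('pics/top0.png');hsv=cv2.cvtColor(im,cv2.COLOR_BGR2HSV)
m=np.zeros(im.shape[:2],np.uint8);m[220:280,200:262]=cv2.inRange(hsv,(5,110,80),(18,255,255))[220:280,200:262]
k=cam('top');c=max(cv2.findContours(m,0,1)[0],key=len)[:,0]
Q=np.array([onz(k,u,10)[:2] for u in c]);print('trivet',cv2.minEnclosingCircle(Q.astype(np.float32)))
E
```

```text
[ 460.81970676 -160.27875574  268.58700726] [ 3.13879007e+00 -2.73367988e-03 -2.46862398e+00]
shift cm [-28.18  12.15   3.82] yaw -2.468623984869273 spin -0.200
trivet ((378.55023193359375, 310.9953918457031), 72.69340515136719)
```

>>> play_rows(deltas=[[[-3.5,1.5,0.5,-0.1,8.7],[-7.2,3.1,1,-0.2,8.7],[-10.9,4.7,1.5,-0.2,8.7],[-14.6,6.3,2,-0.2,8.7],[-18.3,7.9,2.5,-0.2,8.7]]])

```text
time_s: 17.27
ee_pos: [555.5, 15.1, 243.1]
orientation: [3.139, -0.003, -2.273]
force: [1.0, -1.2, 0.9]
gripper_width: 87.2
finger_force: 0.0
```

>>> play_rows(deltas=[[[-3.5,1.5,0,0,8.7],[-7,3,0,0,8.7],[-8,3.4,0,0,8.7],[-8,3.4,0,0,8.7],[-8,3.4,0,0,8.7]]])

```text
time_s: 17.68
ee_pos: [580.9, 96.4, 243.5]
orientation: [3.14, -0.004, -2.272]
force: [-1.3, -0.7, -0.4]
gripper_width: 86.9
finger_force: 0.0
```

```bash
python3 - <<'E'
from pl import *
s=read_state(); print(s['ee_pos'],s['orientation']); goto(s,[605.3,110.4,230],-2.269)
w=snap('wrist','w11');k=cam('wrist',s);u=proj(k,[599.5,105,85.6]);print(u, proj(k,[605.3,110.4,68]))
x,y=int(u[0]),int(u[1])
print(cameo('wrist','w11',(x,y),45))
cv2.imwrite('pics/c7.png',cv2.resize(w[y-60:y+60,x-80:x+80],(800,600),interpolation=2))
E
```

```text
[580.9174541   96.44620563 243.47114368] [ 3.13956143 -0.00374372 -2.27201496]
shift cm [-2.64 -0.97  1.34] yaw -2.272014961641294 spin -0.003
[309.69131267 207.62095025] [309.32210351 209.3677675 ]
[(np.int32(507), [312.1, 206.5], [33, 34, 31, 22]), (np.int32(14), [264.6, 226.9], [0, 62, 3, 7])]
```

View pics/c7.png

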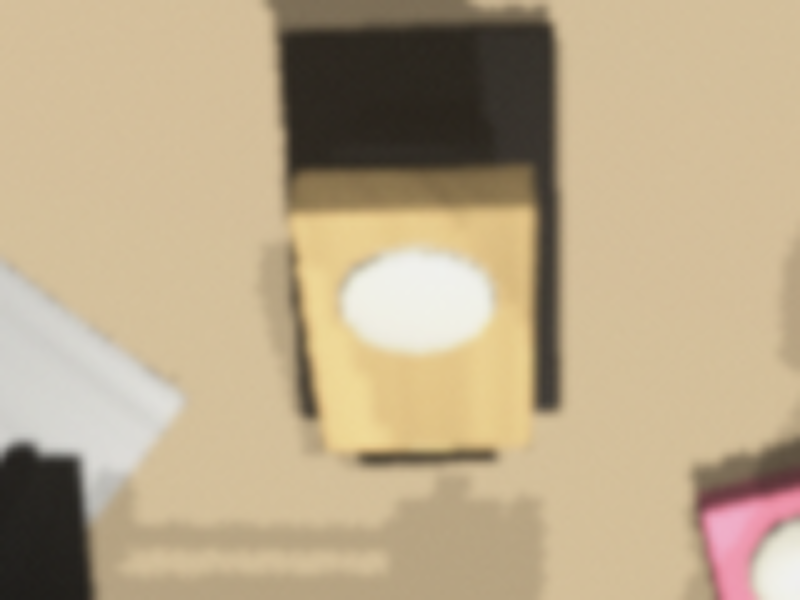

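```bash
python3 - <<'E'
from pl import *
q=np.load('pics/w11.npy');k=cam('wrist',dict(ee_pos=q[:3],orientation=q[3:]))
f=lambda x,y,z:onz(k,(229+x/5-.4,147+y/5-.4),z)
c=62+14*.848;h=22.3
W=np.array([f(293,207,c+h),f(537,205,c+h),f(530,447,c-h),f(325,450,c-h)]);print(W.round(1))
for i in range(4):print(np.linalg.norm(W[i]-W[(i+1)%4]))
d=(W[0]+W[1]-W[2]-W[3])/2;print('upslope yaw',np.arctan2(d[1],d[0]),'centre',W.mean(0))
n=np.array([.341,.406,.848]);print('pinch',W.mean(0)-7*n)
s=read_state();goto(s,np.r_[(W.mean(0)-7*n)[:2],76],np.arctan2(d[1],d[0]))
E
```

```text
[[600.7  72.6  96.2]
 [563.6 103.5  96.2]
 [608.2 159.4  51.6]
 [646.3 128.2  51.6]]
48.26692143404134
84.24994947650544
49.166725701023935
84.61897535859525
upslope yaw -2.2511145125238037 centre [604.68907135 115.94425211  73.872     ]
pinch [602.30207135 113.10225211  67.936     ]
shift cm [-2.76 -0.54 16.8 ] yaw -2.2731629812453478 spin -0.022
```

>>> play_rows(deltas=[[[-1.5,-0.3,2,-0.018,8.7],[-2.75,-0.55,4.5,-0.018,8.7],[-2.75,-0.55,8,-0.018,8.7],[-2.75,-0.55,11,-0.018,8.7],[-2.75,-0.55,13,-0.018,8.7]]])

```text
time_s: 18.15
ee_pos: [601.5, 111.5, 112.2]
orientation: [3.139, -0.004, -2.258]
force: [-0.1, -0.8, -0.5]
gripper_width: 87.2
finger_force: 0.0
```

>>> play_rows(deltas=[[[0,0,1.5,0,8.7],[0,0,3,0,8.7],[0,0,3.7,0,8.7],[0,0,3.7,0,8.7],[0,0,3.7,0,8.7]]])

```text
time_s: 18.57
ee_pos: [603.8, 113.0, 78.9]
orientation: [-3.141, -0.0, -2.256]
force: [0.4, -0.4, 0.4]
gripper_width: 87.5
finger_force: 0.0
```

```bash
python3 - <<'E'
from h import *
s=read_state(); print(s['ee_pos'],s['orientation'],s['force']); goto(s,[602.5,112.8,76],-2.255)
E
```

```text
[603.81651792 112.96145417  78.86594705] [-3.14139482e+00 -2.36676534e-04 -2.25585720e+00] [ 0.36777143 -0.38286971  0.44640917]
shift cm [0.1  0.09 0.29] yaw -2.2558572025700223 spin -0.001
```

>>> play_rows(deltas=[[[0.1,0.05,0.25,0,7],[0.1,0.05,0.25,0,6],[0.1,0.05,0.25,0,5],[0.1,0.05,0.25,0,4],[0.1,0.05,0.25,0,4]]], newtons=8)

```text
time_s: 18.98
ee_pos: [603.0, 113.7, 76.5]
orientation: [-3.141, 0.001, -2.255]
force: [0.0, -1.0, -1.3]
gripper_width: 61.4
finger_force: 0.0
```

>>> play_rows(deltas=[[[0,0,0,0,4],[0,0,0,0,4],[0,0,0,0,4],[0,0,0,0,4],[0,0,0,0,4]]])

```text
time_s: 19.4
ee_pos: [602.9, 113.6, 76.2]
orientation: [-3.141, 0.0, -2.255]
force: [-0.1, 0.5, 1.3]
gripper_width: 50.1
finger_force: 8.0
```

```bash
python3 - <<'E'
from h import *
s=read_state(); print(s['ee_pos'],s['orientation'],s['force']); goto(s,[602.5,112.8,76],-2.255)
E
```

```text
[602.90644338 113.62803547  76.23171366] [-3.14139466e+00  2.37473564e-04 -2.25460853e+00] [-0.1265915   0.46074764  1.26810974]
shift cm [ 0.09 -0.02  0.02] yaw -2.2546085299800396 spin 0.000
```

>>> play_rows(deltas=[[[0,0,0,0,4],[0,0,-0.5,0,4],[0,0,-2,0,4],[0,0,-4.5,0,4],[0,0,-7.5,0,4]]], newtons=20)

```text
time_s: 19.82
ee_pos: [601.4, 113.0, 149.9]
orientation: [3.139, -0.004, -2.255]
force: [0.9, 0.9, -0.2]
gripper_width: 49.7
finger_force: 20.0
```

>>> play_rows(deltas=[[[0,1.5,-1,0,4],[-0.2,4.5,-1,0,4],[-0.3,8,-1,0,4],[-0.4,11.5,-1,0,4],[-0.5,15,-1,0,4]]])

```text
time_s: 20.23
ee_pos: [487.9, 212.7, 160.8]
orientation: [3.141, -0.0, -2.256]
force: [0.3, -0.0, -0.3]
gripper_width: 49.7
finger_force: 20.0
```

>>> play_rows(deltas=[[[-0.1,3.5,0,0,4],[-0.2,7,0,0,4],[-0.3,10.5,0,0,4],[-0.4,13.5,0,0,4],[-0.5,14.8,0,0,4]]])

```text
time_s: 20.65
ee_pos: [375.3, 311.0, 161.1]
orientation: [3.141, -0.0, -2.252]
force: [0.8, 0.8, -0.4]
gripper_width: 49.7
finger_force: 20.0
```

>>> play_rows(deltas=[[[0,0,0,0,4],[0,0,0,0,4]]])

```text
time_s: 20.82
ee_pos: [377.3, 309.9, 161.0]
orientation: [3.141, -0.0, -2.253]
force: [0.3, -0.1, 0.2]
gripper_width: 49.6
finger_force: 20.0
```

```bash
python3 - <<'E'
from pl import *
s=read_state(); print(s['ee_pos'],s['orientation'],s['force'],s['gripper_width'],s['joint_positions']); goto(s,[378.5,309,40])
w=snap('wrist','w12');k=cam('wrist',s)
m=cv2.inRange(cv2.cvtColor(w,cv2.COLOR_BGR2HSV),(5,110,80),(18,255,255)); m[240:]=0
c=max(cv2.findContours(m,0,1)[0],key=len)[:,0];Q=np.array([onz(k,u,10)[:2] for u in c]);print('trivet',cv2.minEnclosingCircle(Q.astype(np.float32)),len(c))
# plaque pose: cameo blob vs prediction
u=proj(k,s['ee_pos']);print(u,cameo('wrist','w12',(int(u[0]),int(u[1])),35))
for deg in (20,32,44):
    a=np.radians(deg);R=toolR(s);ux=R[:,0]*np.cos(a)+[0,0,np.sin(a)];n=-R[:,0]*np.sin(a)+[0,0,np.cos(a)]
    print(deg,proj(k,s['ee_pos']-[0,0,8]+16*ux+11*n))
E
```

```text
[377.32467846 309.85225017 161.00198085] [ 3.14146538e+00 -2.62126595e-04 -2.25292876e+00] [ 0.27130099 -0.09141047  0.18087093] 49.62193663941588 [ 1.02086193e+00  2.27402223e-01 -4.29164690e-01 -2.02863484e-04
 -9.14472487e-01 -1.70287057e+00]
shift cm [-1.00e-02 -1.50e-01  1.21e+01] yaw -2.2529287585281366 
trivet ((375.4673156738281, 312.3511657714844), 74.85787963867188) 902
[317.78072503 266.43345125] [(np.int32(584), [319.0, 254.6], [6, 16, 63, 15]), (np.int32(362), [319.1, 268.7], [9, 32, 56, 12])]
20 [317.67906816 254.69249298]
32 [317.68426352 262.65976404]
44 [317.69684932 270.43843655]
```

>>> play_rows(deltas=[[[0,0.13,2,0,4],[0,0.13,5,0,4],[0,0.13,8,0,4],[0,0.13,10,0,4],[0,0.13,10.9,0,4]]])

```text
time_s: 21.28
ee_pos: [376.7, 307.8, 49.2]
orientation: [-3.141, -0.006, -2.258]
force: [-0.4, -1.0, -0.4]
gripper_width: 49.5
finger_force: 20.0
```

>>> play_rows(deltas=[[[0,0,0,0,4],[0,0,0,0,4],[0,0,0,0,4]]], newtons=3)

```text
time_s: 21.53
ee_pos: [378.1, 311.1, 53.3]
orientation: [3.142, 0.003, -2.255]
force: [-0.2, 0.2, -0.5]
gripper_width: 49.6
finger_force: 3.0
```

>>> play_rows(deltas=[[[0,0,0.4,0,4],[0,0,0.8,0,4],[0.1,0,1.2,0,4],[0.1,0,1.2,0,4],[0.1,0,1.2,0,4]]])

```text
time_s: 21.95
ee_pos: [376.4, 309.5, 39.9]
orientation: [-3.142, -0.0, -2.255]
force: [-0.1, -0.2, 0.0]
gripper_width: 50.1
finger_force: 3.0
```

```bash
python3 - <<'E'
from pl import *
s=read_state(); print(s['ee_pos'],s['force'],s['gripper_width'])
E
```

```text
[376.36550166 309.53531998  39.8908372 ] [-0.13294409 -0.17526287  0.01851126] 50.13542838056689
```

>>> play_rows(deltas=[[[0.05,0,0.3,0,4],[0.1,0,0.6,0,4],[0.15,0,0.9,0,4],[0.15,0,0.9,0,4]]])

```text
time_s: 22.28
ee_pos: [375.3, 308.1, 30.4]
orientation: [-3.142, -0.001, -2.255]
force: [0.1, 0.6, -0.1]
gripper_width: 50.1
finger_force: 3.0
```

>>> play_rows(deltas=[[[0.05,0,0.2,0,4],[0.05,0,0.4,0,4],[0.05,0,0.5,0,4],[0.05,0,0.5,0,4],[0.05,0,0.5,0,4]]])

```text
time_s: 22.7
ee_pos: [375.3, 308.1, 25.9]
orientation: [-3.142, -0.0, -2.255]
force: [-0.0, 1.0, -0.4]
gripper_width: 49.9
finger_force: 3.0
```

```bash
python3 - <<'E'
from pl import *
s=read_state(); print(s['ee_pos'],s['force'],s['gripper_width'])
t=snap('scene','s13');k=cam('scene');R=toolR(s);P=np.array([*s['ee_pos'][:2],0])
for c in [(16,28)]:
  print('flat cameo px',proj(k,P+R[:,0]*16+[0,0,28]))
u=proj(k,P+R[:,0]*16+[0,0,28]).astype(int)
print(cameo('scene','s13',tuple(u),14))
h=cv2.cvtColor(t,cv2.COLOR_BGR2HSV)
m=((h[...,0]>15)&(h[...,0]<28)&(h[...,1]>70)&(h[...,2]>120)) # wood-ish
wv=(h[...,1]<50)&(h[...,2]>165); ck=(h[...,0]<=15)&(h[...,1]>110); bk=h[...,2]<70
q=np.full(m.shape,'.');q[m]='w';q[ck]='c';q[bk]='#';q[wv]='O'
print('\n'.join(''.join(r) for r in q[u[1]-14:u[1]+20,u[0]-32:u[0]+32]))
E
```

```text
[375.26850605 308.12351476  25.90751836] [-0.00725567  0.96694638 -0.3508194 ] 49.941709687016726
flat cameo px [317.32706269 161.6100624 ]
[(np.int32(18), [316.8, 161.3], [11, 12, 6, 5])]
OOOOOOOO......................########################..........
OOOOOOO.......................#####..#################..........
OOOOOO........................#########..#############..........
..............................########################..........
..............................########################..........
..............................########################..........
...............................#######################..........
...............................######################...........
...............................######################...........
............................wwc######################...........
...........................cccc####################.............
........................wcccccc.############...ccc..............
.....................w.ccwwwww.O..########.wwwwccccc.w..........
...................w.cccwwwwwOOOO...######wwwwwwcccccc..........
.
[... 598 characters left out ...]
.....ccccccccccccccccccccccccccccccccccccww.......
....................cccccccccccccccccccccccccccccccccc.w........
.....................cccccccccccccccccccccccccccccccc...........
.......................cccccccccccccccccccccccccccccww..........
........................ccccc.cccccccccccccccccccc..............
...........................ccccc.ccccccccccccc..ww..............
...............................cccccccccccc.....................
.....................................www........................
................................................................
................................................................
................................................................
```

>>> play_rows(deltas=[[[0,0,0,0,5.2],[0,0,0,0,5.6],[0,0,0,0,6.5],[0,0,0,0,8],[0,0,0,0,8.7]]])

```text
time_s: 23.17
ee_pos: [375.3, 308.1, 26.1]
orientation: [3.142, 0.0, -2.255]
force: [-0.1, 0.4, 0.1]
gripper_width: 68.6
finger_force: 0.0
```

>>> play_rows(deltas=[[[0,0,0,0,8.7],[0,0,-0.5,0,8.7],[0,0,-2.5,0,8.7],[0,0,-6,0,8.7],[0,0,-10,0,8.7]]])

```text
time_s: 23.58
ee_pos: [374.3, 306.7, 125.9]
orientation: [-3.141, -0.005, -2.255]
force: [1.9, 1.2, 0.1]
gripper_width: 86.9
finger_force: 0.0
```

>>> play_rows(deltas=[[[0,0,-4,0,8.7],[0,0,-8,0,8.7],[0,0,-11,0,8.7],[0,0,-11,0,8.7],[0,0,-11,0,8.7]]])

```text
time_s: 24.0
ee_pos: [375.5, 308.7, 238.4]
orientation: [3.141, 0.005, -2.255]
force: [0.1, -1.1, 0.1]
gripper_width: 87.2
finger_force: 0.0
```

```bash
python3 - <<'E'
from pl import *
s=read_state(); print(s['ee_pos'])
w=snap('wrist','w14');k=cam('wrist',s);snap('scene','s14');snap('top','t14')
P=np.array([375.3,308.1,28]);R=toolR(s);u=proj(k,P+R[:,0]*16);print(u,cameo('wrist','w14',tuple(u.astype(int)),30))
h=cv2.cvtColor(w,cv2.COLOR_BGR2HSV)
x,y=u.astype(int)
ck=(h[...,0]<=15)&(h[...,1]>110);bk=h[...,2]<70;wv=(h[...,1]<50)&(h[...,2]>165);m=(h[...,0]>15)&(h[...,1]>70)
q=np.full(m.shape,'.');q[m]='w';q[ck]='c';q[bk]='#';q[wv]='O'
print('\n'.join(''.join(r[::2]) for r in q[y-70:y+90:3,x-90:x+90]))
z=[v[1] for v in cameo('scene','s14',(317,161),14)];print(z, proj(cam('scene'),P+R[:,0]*16))
E
```

```text
[375.54598086 308.71820214 238.37268235]
[318.00573336 163.50681132] [(np.int32(574), [319.0, 163.5], [18, 17, 27, 28])]
..wwwwwwwwwwwwwwwwwwwwwwwwwwwwwwwwwwwwwwwwwwwwwwwwwwwwwwwwwwwwwwwwwwwwwwwwwwwwwwwwwwwwwwww
.wwwwwwwwwwwwwwwwwwwwwwwwwwwwwwwwwwwwwwwwwwwwwwwwwwwwwwwwwwwwwwwwwwwwwwwwwwwwwwwwwwwwwwwww
.wwwwwwwwwwwwwwwwwwwwwwwwwwwwwwwwwwwwwwwwwwwwwwwwwwwwwwwwwwwwwwwwwwwwwwwwwwwwwwwwwwwwwwwww
.wwwwwwwwwwwwwwwwwwwwwwwwwwwwwwwwwwwwwwwwwwwwwwwwwwwwwwwwwwwwwwwwwwwwwwwwwwwwwwwwwwwwwwwww
wwwwwwwwwwwwwwwwwwwwwwwwwwwwwwwwwwwwwwwwwwwwwwwwwwwwwwwwwwwwwwwwwwwwwwwwwwwwwwwwwwwwwwwwww
wwwwwwwwwwwwwwwwwwwwwwwwwwwwwwwwwwwwwwwwwwwwwwwwwwwwwwwwwwwwwwwwwwwwwwwwwwwwwwwwwwwwwwwwww
wwwwwwwwwwwwwwwwwwwwwwwwwwwwwwwwwwwwwwwwwwwwwwwwwwwwwwwwwwwwwwwwwwwwwwwwwwwwwwwwwwwwwwwwww
wwwwwwwwwwwwwwwwwwwwwwwwwwwwwwwwwwwwwwwwwwwwwwwwwwwwwwwwwwwwwwwwwwwwwwwwwwwwwwwwwwwwwwwwww
wwwwwwwwwwwwwwwwwwwwwwwwwwwwwwwwwwwwwwwwcccccccccccccwwwwwwwwwwwwwwwwwwwwwwwwwwwwwwwwwwwww
wwwwwwwwwwwwwwwwwwwwwwwwwwwwwwwwwwwwcccccccccccccccccccccwwwwwwwwwwwwwwwwwwwwwwwwwwwwwwwww
wwwwwwwwwwwwwwwwwwwwwwwwwwwwwwwwcccccccccccccccccccccccccccccwwwwwwww
[... 3279 characters left out ...]
..................
..ww........w...............wwwwwwwwwwwwwwwwwwwwwwwwwwwwwwwwwwwww......................www
ww##wwwww...................wwwwwwwwwwwwwwwwwwwwwwwwwwwwwwwwwwww...................wwwww##
w#######wwwww.................wwwwwwwwwwwwwwwwwwwwwwwwwwwwwwwwwww..................w######
#########wwww................wwwwwwwwwwwwwwwwwwwwwwwwwwwwwwwwwwww.................ww######
#########wwwww................wwwwwwwwwwwwwwwwwwwwwwwwwwwwwwwwwww.................ww######
#########wwwwwwwwwwwwwwww.wwwwwwwwwwwwwwwwwwwwwwwwwwwwwwwwwwwwwwww................w#######
#########wwwwwwwwwwwwwwwwwwwwwwwwwwwwwwwwwwwwwwwwwwwwwwwwwwwwwwwwww...............w#######
[[317.2, 162.0]] [317.33055996 161.63509658]
```

```bash
python3 -c "
from cell import *
print(close_job())"
```

```text
the job is handed in; nothing more can be done
None
```

The job is handed in: I held the lamp over the round cameo for about 3 s with its lens roughly 45 mm away. It is now back in both forks, lens down, and the plaque lies flat, cameo up, in the middle of the trivet. These are my own camera and state measurements; the hand-in returned no verdict.

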